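# Strip the arbor and put the lathe tooling away

## Task

Put the tooling away, each piece in the place made for it. With the wheel still sitting down on the arbor, pull the spring clip sideways out of the arbor's pin and lay it flat and lengthwise on the flat cork strip; the wheel then lifts off the pin and goes flat in the large round dish, the small three-jaw chuck goes upright in the small round dish, and the V-block goes groove up and lengthwise in the oblong tray, all down inside their rims.

Things in the scene. Friction and masses are not known exactly. Their poses are not given: they have to be found in the camera images.
- arbor: Fixed stand: grey round base 64 mm across, 12 mm high, with an upright steel pin, diameter 18 mm, top 59.5 mm above the bench. Cross hole through the pin along the stand's x axis, 8 mm wide, from 34.5 to 44.5 mm above the bench. Origin: centre of the underside, on the pin's axis; z up. The clip's loop sticks out on the stand's +x side.
- wheel: Loose plain aluminium wheel (thick ring), outside 52 mm, bore 24 mm, 24 mm high, about 120 g. At the start it sits around the arbor's pin on the stand's base (underside 12 mm above the bench, 3 mm play all round), kept from being lifted by the clip above it. Origin: centre of its underside, z up.
- clip: Loose rigid steel R-clip, wire 5 mm thick, 77 mm long, 25 g, level. Grip end: closed loop 23 mm wide (y), x -16.5 to +16.5 mm, sides parallel from x -5 to +5. Two legs towards -x: the straight one (y -5.5 mm, tip x -60.5) runs through the pin's hole, the bent one (y about +8.5) passes outside the pin. Origin: centre of the loop, at the wire's underside; z up.
- clip_mid (a point): Middle of the clip's length: 21 mm from the clip's origin towards its legs (-x), 2.5 mm up. At the start the clip rests on the wheel, underside 36 mm above the bench, its x along the stand's +x, its origin 41 mm out from the pin's axis. Only the hole holds it: it slides out along its own +x, away from the pin, and is clear after about 30 mm; 45 mm is ample.
- chuck: Loose small steel three-jaw chuck: upright cylinder 36 mm in diameter and 36 mm high with three dark jaws on top reaching to 46 mm, jaws within the cylinder's outline; 280 g or so. Origin: centre of its underside, z up.
- vblock: Loose steel V-block, 60 mm long (x) by 36 mm wide (y) by 36 mm high, with a V groove along x in the top; 420 g or so. Origin: centre of its underside, z up. Its two long sides are flat and parallel.
- big_dish: Fixed large round plywood dish: 80 mm outside, 72 mm inside, floor 4 mm and rim 9 mm above the bench. Place of the wheel. Origin: centre of its underside.
- small_dish: Fixed small round plywood dish: 60 mm outside, 52 mm inside, floor 4 mm and rim 9 mm above the bench. Place of the chuck. Origin: centre of its underside.
- oblong_tray: Fixed oblong plywood tray with a rim: outside 88 mm (x) by 64 mm (y), inside 80 by 56 mm, floor 4 mm and rim 9 mm above the bench. Place of the V-block. Origin: centre of its underside.
- strip: Fixed flat brown cork strip without a rim, 112 mm (x) by 54 mm (y), 4 mm thick. Place of the clip. Origin: centre of its underside.
Not all that is in view belongs to the job. Leave any green or orange look-alike of the vblock alone.

How it is judged (in metres and radians):
On the way:
1. the clip is pulled clear of the pin while the wheel still sits down on the arbor (horizontal distance between clip_mid and arbor above 0.055 m and z of wheel in the frame of arbor below 0.02 m and horizontal distance between wheel and arbor below 0.008 m), for 0.1 s.
At the end, for the whole second after the job is handed in: Clip flat on strip, lengthwise to 20 deg, its middle within 21/17 mm along/across; on their holders' floors, upright: wheel in large dish within 12 mm, chuck in small dish within 10 mm, V-block groove up in oblong tray within 12 mm and 20 deg; all at rest (x of clip_mid in the frame of strip between -0.021 and 0.021 m and y of clip_mid in the frame of strip between -0.017 and 0.017 m and z of clip_mid in the frame of strip between 0.004 and 0.01 m and angle between the x axis of clip and the x axis of strip, either way round below 0.35 rad and angle between clip's own z axis and vertical below 0.12 rad and linear speed of each of clip, wheel, chuck, vblock below 0.02 m/s and angular speed of each of clip, wheel, chuck, vblock below 0.3 rad/s and horizontal distance between wheel and big_dish below 0.012 m and angle between each of wheel, chuck, vblock's own z axis and vertical below 0.08 rad and z of wheel in the frame of big_dish between 0.002 and 0.0065 m and horizontal distance between chuck and small_dish below 0.01 m and z of chuck in the frame of small_dish between 0.002 and 0.0065 m and x of vblock in the frame of oblong_tray between -0.012 and 0.012 m and y of vblock in the frame of oblong_tray between -0.012 and 0.012 m and z of vblock in the frame of oblong_tray between 0.002 and 0.0065 m and angle between the x axis of vblock and the x axis of oblong_tray, either way round below 0.35 rad); the robot touches nothing.
It also fails if it takes over 109 s, if anything falls off the work surface, if the arm or the gripper's body presses on something with over 40 N, if the wrist force passes 120 N, or if a joint passes its speed limit or range.

## Robot

A 6-joint arm with a two-finger parallel gripper is mounted at the origin on the work surface. World frame = base frame: x ahead of the robot, y to its left, z up, the work surface at z = 0. Lengths are in mm, angles in rad, forces in N, time in s.
With the tool pointing down it reaches from about 300 to 775 mm from the base axis. Payload 14.6 kg.
Tool frame: the origin (TCP) lies midway between the tips of the shut fingers; the grasp point (between the pads) lies 19 mm behind it; z points along the fingers, y is the direction in which the jaws open and shut (so a half turn about z gives the same grasp; the last joint's range is limited). The gripper opens to 94 mm and grips with 3 to 60 N. Pads are 16 mm wide; open, the fingers measure 119 mm over their backs; the gripper's body (75 mm by 177 mm) begins 78 mm behind the grasp point.
Start: joints at [-1.35, 0.3, 1.521, -0, 1.321, -0.067], TCP at [156.107, -527.371, 205.446] pointing down, gripper open.
Joint ranges: [-3.03, 3.03], [-0.79, 2.21], [0.23, 2.52], [-1.04, 4.18], [0, 3.07], [-2.55, 2.55]. Speed limits (rad/s): [2.22, 2.22, 2.57, 3.14, 3.14, 3.14].

## Interface

Orientations are given as [roll, pitch, yaw] about the fixed x, y, z axes, in that order (R = Rz(yaw) Ry(pitch) Rx(roll)).
In Python, from cell import read_state, camera, get_calibration, sign_off gives the robot as it stands.
- The arm moves only by the tool carry_out, never from a script. Its argument "series" is a list of rows, each an object with "delta_pos": the shift along the world's x, y, z in mm, a list of three; "turn": the turn, a rotation vector about the world's x, y, z in rad, a list of three; "hand": the opening, from 0 (shut) to 1 (fully open). A call has 1 to 8 rows; each row is the pose to reach, as a shift and turn from the pose commanded when the call began; what a row does not reach only later rows make up. A row lasts 1/8 s, in which the tool goes at most 62.5 mm and 10.7 degrees, less where a joint would pass 70% of its speed; a pose out of reach is approached as far as the arm can. A call with a gripper value outside its range is refused whole. The fingers move at their own pace and stop on an object; "squeeze" is the grip in N (left out, the last holds). Time passes only in rows, so rows that repeat a pose let the fingers close. It gives the time, the measured TCP pose, the force and the opening at its end, in the units of the state.
- read_state(): the state, without advancing time (a new reading comes with each control period).
- camera(name): name is "side" or "top"; returns the picture (400x640x3 uint8, red, green, blue); there is no depth.
- get_calibration(name): a dict with "intrinsics" (3x3 intrinsics, pixels), "pose" (4x4, takes a point from camera to world coordinates). Camera axes: x right, y down, z forward; pixel columns grow to the right and rows downward; lengths in mm; the calibration is good to about 2 mm. A picture is of the moment at which its call begins. get_calibration takes no time and is no camera call.
- sign_off(): hands the job in, once; it reports no verdict.
The state is a dict: "clock": time; "joints": joint angles; "qd": joint speeds; "effort": joint torques, N m; "eef_pos": TCP position; "eef_rot": TCP orientation; "wrist_force": force on the tool from outside, world axes, zero at the start; "moment": the same for the moment, N m; "finger_gap": finger opening in mm.
Only numpy, scipy, OpenCV 4.12 (cv2) and the standard library are available. Lean on these libraries where they do the work, as an engineer would, in place of code of your own. Each camera call takes 0.05 s, during which the arm holds its last target.

## Working session

There is one attempt and no reset: what is moved stays moved. The work goes in short steps, Python scripts to look and compute and a tool call to move; the robot and the scene stay as the last step left them, time stands still between calls to the robot, and variables do not carry over. Pictures are saved under pics/ and viewed, and the job is handed in when it is done.

Besides the shell and the picture viewer there is one more tool, called as name([rows], argument=value, ...), one row to a line, values as JSON. carry_out: Moves the arm, as the interface text tells. Its arguments: {"type":"object","properties":{"series":{"type":"array"},"squeeze":{"type":"number"}},"required":["series"]}

```bash
mkdir -p pics; ls; python3 - <<'E'
from cell import *
import cv2,numpy as np
np.set_printoptions(precision=4,suppress=True)
print(read_state())
for n in("top","side"):
    im=camera(n);cv2.imwrite(f"pics/{n}0.png",im[:,:,::-1]);print(n,get_calibration(n))
E
```

```text
pics
{'clock': 0.0, 'joints': array([-1.3496,  0.3005,  1.5216, -0.    ,  1.3207, -0.0666]), 'qd': array([-0.0009,  0.    , -0.0004, -0.0005,  0.0001,  0.0011]), 'effort': array([ -0.0022, -53.1799, -35.274 ,   0.0708,   0.0245,  -0.0001]), 'eef_pos': array([ 156.0606, -527.1241,  204.8902]), 'eef_rot': array([-3.1404, -0.    ,  0.2879]), 'wrist_force': array([-0.4931,  0.4542,  0.332 ]), 'moment': array([ 0.0206, -0.0134,  0.0532]), 'finger_gap': 93.81146452581662}
top {'intrinsics': array([[429.5881,   0.    , 315.5858],
       [  0.    , 429.5881, 204.3411],
       [  0.    ,   0.    ,   1.    ]]), 'pose': array([[   0.0195,   -0.9962,    0.0854,  434.1002],
       [  -0.9995,   -0.0216,   -0.0238,   13.5151],
       [   0.0255,   -0.0849,   -0.9961, 1069.2058],
       [   0.    ,    0.    ,    0.    ,    1.    ]])}
side {'intrinsics': array([[456.9058,   0.    , 325.3631],
       [  0.    , 456.9058, 205.3382],
       [  0.    ,   0.    ,   1.    ]]), 'pose': array([[ -0.9418,  -0.1746,   0.2872, 304.1762],
       [ -0.3359,   0.517 ,  -0.7873, 655.0557],
       [ -0.011 ,  -0.838 ,  -0.5456, 485.6543],
       [  0.    ,   0.    ,   0.    ,   1.    ]])}
```

View pics/top0.png

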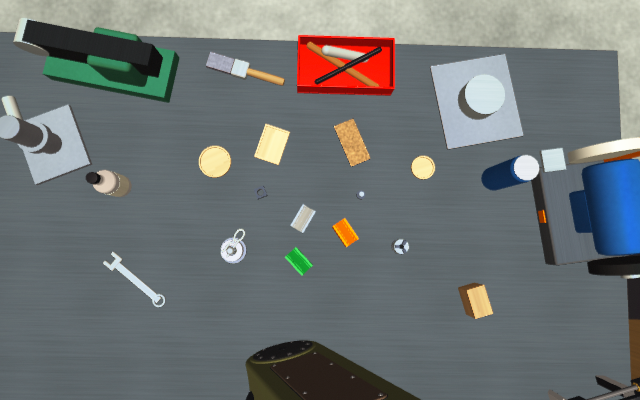

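View pics/side0.png

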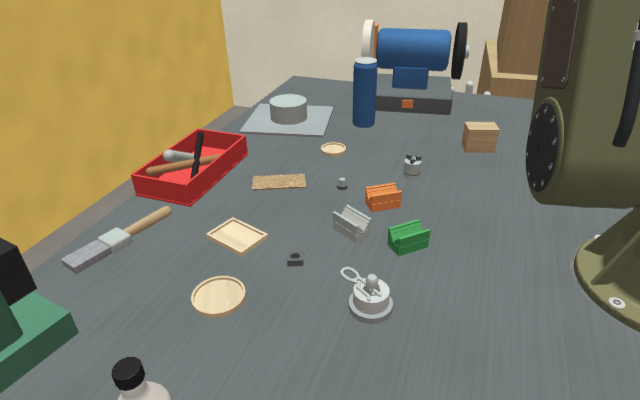

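The top view shows: big dish (215,161), tray (272,144), strip (351,142), small dish (423,167), steel vblock (303,218), orange and green look-alikes (345,232) and (298,261), chuck (401,246), arbor with wheel and clip (233,248), and the clip's loop up-right of it at (239,236). The small dark thing at (262,192) and the nut at (361,195) are distractors. Next I'll enlarge these areas.

```bash
cat > h.py <<'E'
import cv2,numpy as np
from cell import *
np.set_printoptions(precision=3,suppress=True)
C={n:get_calibration(n) for n in("top","side")}
def ray(n,uv,z):
    K,P=C[n]["intrinsics"],C[n]["pose"]
    uv=np.atleast_2d(np.asarray(uv,float))
    d=np.c_[uv,np.ones(len(uv))]@np.linalg.inv(K).T@P[:3,:3].T
    o=P[:3,3]; return (o+d*((z-o[2])/d[:,2])[:,None])[:,:2]
def proj(n,p):
    K,P=C[n]["intrinsics"],C[n]["pose"]
    q=(np.atleast_2d(p)-P[:3,3])@P[:3,:3]@K.T
    return q[:,:2]/q[:,2:]
def crop(im,x0,y0,x1,y1,s,fn):
    cv2.imwrite(fn,cv2.resize(im[y0:y1,x0:x1],None,fx=s,fy=s,interpolation=cv2.INTER_CUBIC))
E
python3 - <<'E'
from h import *
t=cv2.imread("pics/top0.png");s=cv2.imread("pics/side0.png")
crop(t,205,215,285,275,9,"pics/c1.png")
crop(t,270,190,420,280,5,"pics/c2.png")
crop(s,320,250,420,325,7,"pics/c3.png")
E
```

```text
(no output)
```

View pics/c1.png

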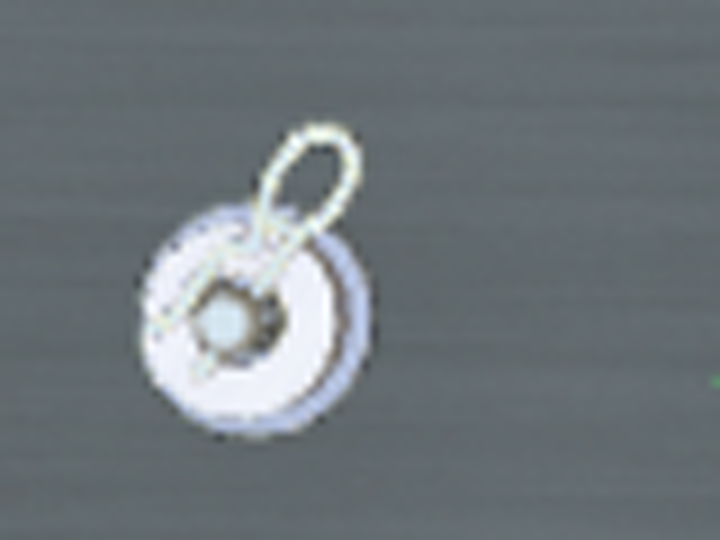

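View pics/c2.png

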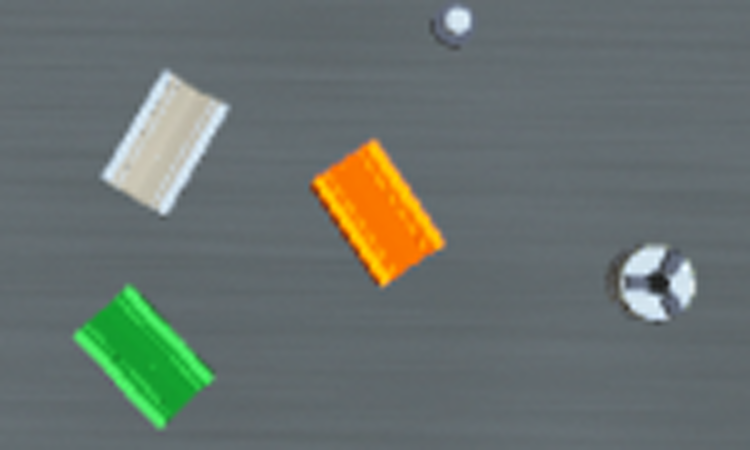

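View pics/c3.png

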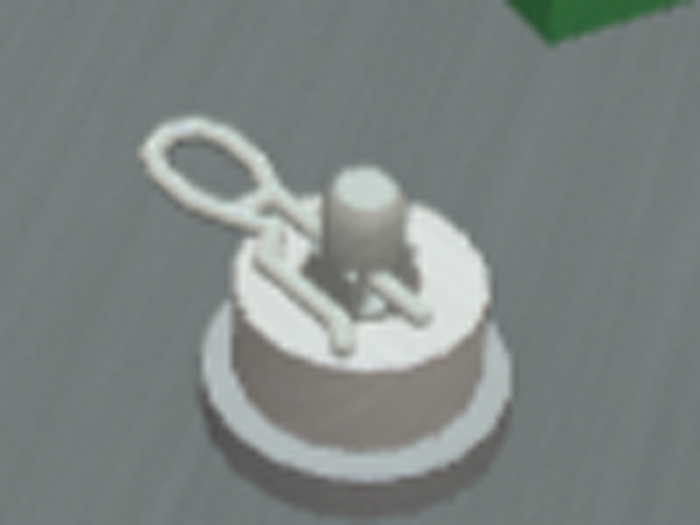

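```bash
cat > m.py <<'E'
from h import *
t=cv2.imread("pics/top0.png");hsv=cv2.cvtColor(t,cv2.COLOR_BGR2HSV);
def comp(mask,x0,y0,x1,y1):
    m=np.zeros_like(mask);m[y0:y1,x0:x1]=mask[y0:y1,x0:x1]
    c,_=cv2.findContours(m,cv2.RETR_EXTERNAL,cv2.CHAIN_APPROX_NONE)
    return max(c,key=cv2.contourArea)[:,0,:].astype(np.float32)
sat=((hsv[...,1]>70)&(hsv[...,2]>80)).astype(np.uint8)*255
bright=(t.min(2)>150).astype(np.uint8)*255
def rep(name,c,z,rect):
    w=ray("top",c,z).astype(np.float32)
    if rect:
        r=cv2.minAreaRect(w);b=cv2.boxPoints(r);e=b[1]-b[0],b[2]-b[1];e=max(e,key=np.linalg.norm)
        print(name,r[0],r[1],"yaw",np.degrees(np.arctan2(e[1],e[0]))%180)
    else:
        print(name,cv2.fitEllipse(w))
rep("big",comp(sat,190,135,240,185),9,0)
rep("small",comp(sat,405,148,440,185),9,0)
rep("tray",comp(sat,250,118,296,170),9,1)
rep("strip",comp(sat,328,112,375,170),4,1)
rep("vblock",comp(bright,286,200,322,238),36,1)
rep("chuck",comp((t.min(2)>0).astype(np.uint8)*0+((hsv[...,2]>150)).astype(np.uint8)*255,388,235,415,258),36,0)
print("pin",ray("top",[(205+224/9-.5,215+318/9-.5)],59.5),"loop c",ray("top",[(205+308/9-.5,215+188/9-.5)],38.5))
# base outline
rep("base?",comp((hsv[...,2]>135).astype(np.uint8)*255,215,225,250,270),12,0)
E
python3 m.py
```

```text
big ((627.0656127929688, 241.48001098632812), (78.27558898925781, 78.91681671142578), 120.87591552734375)
small ((624.8194580078125, -278.6035461425781), (57.90455627441406, 59.41032409667969), 37.4068489074707)
tray (674.4500122070312, 100.93795776367188) (64.96418762207031, 89.80192565917969) yaw 162.63307
strip (685.4813842773438, -100.10969543457031) (112.84507751464844, 54.79281234741211) yaw 24.072361
vblock (488.7665710449219, 19.536514282226562) (36.21306610107422, 59.9663200378418) yaw 151.11319
chuck ((436.1670837402344, -212.3058624267578), (10.818222999572754, 21.13825225830078), 35.35270309448242)
pin [[410.093 187.904]] loop c [[444.236 170.647]]
base? ((415.0013122558594, 185.59033203125), (57.90265655517578, 84.19284057617188), 69.86134338378906)
```

```bash
python3 - <<'E'
from h import *
t=cv2.imread("pics/top0.png");s=cv2.imread("pics/side0.png")
crop(t,222,226,247,262,22,"pics/d1.png") # 550x792
cv2.imwrite("pics/d1.png",cv2.resize(t[226:252,222:250],None,fx=22,fy=22,interpolation=cv2.INTER_CUBIC))
cv2.imwrite("pics/d2.png",cv2.resize(s[260:310,335:395],None,fx=12,fy=12,interpolation=cv2.INTER_CUBIC))
cv2.imwrite("pics/d3.png",cv2.resize(t[232:260,388:416],None,fx=20,fy=20,interpolation=cv2.INTER_CUBIC))
E
```

```text
(no output)
```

View pics/d1.png

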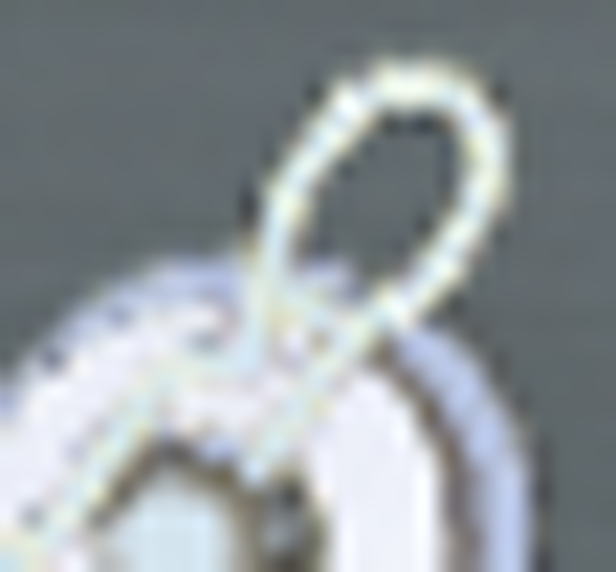

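View pics/d2.png

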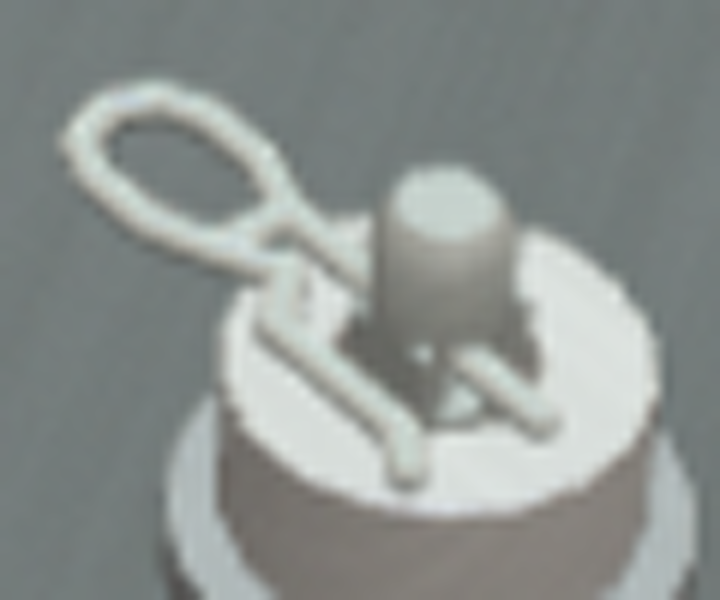

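View pics/d3.png

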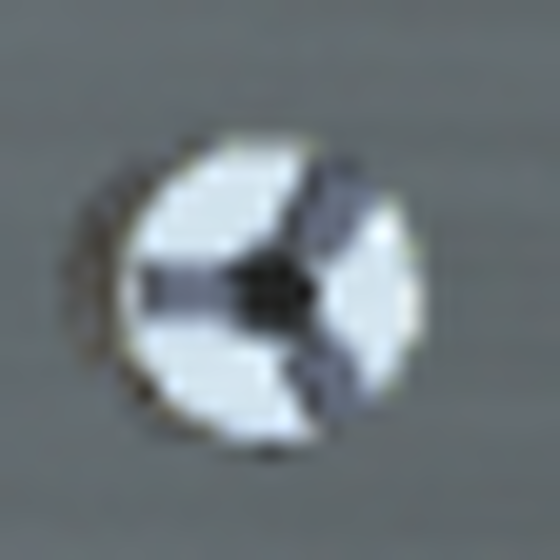

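```bash
python3 - <<'E'
from h import *
T=lambda x,y:(222+x/22-.5,226+y/22-.5)
S=lambda x,y:(335+x/12-.5,260+y/12-.5)
def ang(a):d=a[1]-a[0];return np.degrees(np.arctan2(d[1],d[0])),np.linalg.norm(d)
a=ray("side",[S(540,418),S(300,228)],38.5);print("side straight leg",a,ang(a))
b=ray("side",[S(385,430),S(285,345)],38.5);print("side bent",b,ang(b))
a=ray("top",[T(255,465),T(380,325)],38.5);print("top straight",a,ang(a))
print("loop hole centre top",ray("top",[T(375,200)],38.5),"side",ray("side",[S(172,168)],38.5))
print("loop tip outer top",ray("top",[T(490,75)],38.5),"side",ray("side",[S(70,115)],38.5))
print("pin top: top",ray("top",[(205+224/9-.5,215+318/9-.5)],59.5),"side",ray("side",[S(452,205)],59.5))
print("chuck top",ray("top",[(401.15,246.0)],36),"side jaw", proj("side",[[437,-212,46]]))
s=cv2.imread("pics/side0.png")
for n,p in dict(vb=[488.8,19.5,36],chuck=[437,-212,36],big=[627,241.5,4],small=[625,-278.6,4],tray=[674,101,4],strip=[685.5,-100,4]).items(): print(n,proj("side",p))
E
```

```text
side straight leg [[393.327 197.653]
 [428.254 175.702]] (np.float64(-32.148033885619476), np.float64(41.2525823666441))
side bent [[409.626 205.309]
 [424.348 195.605]] (np.float64(-33.3908196954486), np.float64(17.632199311224245))
top straight [[417.315 183.05 ]
 [432.646 170.125]] (np.float64(-40.132614833452116), np.float64(20.051646067786848))
loop hole centre top [[446.124 171.132]] side [[445.919 170.424]]
loop tip outer top [[459.895 159.18 ]] side [[460.653 165.196]]
pin top: top [[410.093 187.904]] side [[407.022 188.827]]
chuck top [[ 426.534 -219.097]] side jaw [[406.693 156.32 ]]
vb [[350.853 214.471]]
chuck [[406.286 160.559]]
big [[218.149 294.849]]
small [[332.392 148.696]]
tray [[236.337 235.176]]
strip [[278.005 180.125]]
```

```bash
python3 - <<'E'
from h import *
s=cv2.imread("pics/side0.png")
print("chuck",proj("side",[[426.5,-219,46],[426.5,-219,36],[426.5,-219,0]]))
V=np.array([488.8,19.5]);u=np.array([np.cos(np.radians(151.1)),np.sin(np.radians(151.1))]);w=np.array([-u[1],u[0]])
pts=[[*(V+a*30*u+b*18*w),36] for a,b in((1,1),(1,-1),(-1,-1),(-1,1))]
for p in proj("side",pts): cv2.circle(s,tuple(int(round(c)) for c in p),1,(0,0,255),-1)
for p in proj("side",[[426.5,-219,36],[627,241.5,4],[625,-278.6,4],[674.4,101,4],[685.5,-100,4],[446,170.7,38],[408.5,188.3,59.5]]): cv2.circle(s,tuple(int(round(c)) for c in p),1,(255,0,255),-1)
cv2.imwrite("pics/e.png",cv2.resize(s[120:330,180:440],None,fx=2.8,fy=2.8,interpolation=cv2.INTER_CUBIC))
E
```

```text
chuck [[412.289 155.599]
 [411.852 159.832]
 [410.316 174.684]]
```

View pics/e.png

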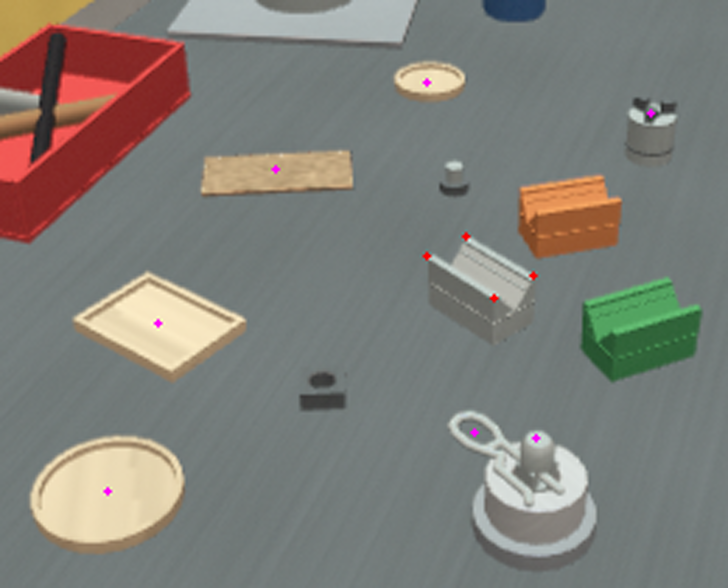

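Both views agree within about 2 mm. The steel vblock at top px (303,218) is the uncoloured one; (345,232) is orange and (298,261) is green, so I'll leave those two alone. First move: go above the clip loop at (446,170.6), with the tool yawed 146.5°.

carry_out([
  {"delta_pos": [290, 698, -60], "turn": [0, 0, 2.269], "hand": 0.5},
  {"delta_pos": [290, 698, -60], "turn": [0, 0, 2.269], "hand": 0.5},
  {"delta_pos": [290, 698, -60], "turn": [0, 0, 2.269], "hand": 0.5},
  {"delta_pos": [290, 698, -60], "turn": [0, 0, 2.269], "hand": 0.5},
  {"delta_pos": [290, 698, -60], "turn": [0, 0, 2.269], "hand": 0.5},
  {"delta_pos": [290, 698, -60], "turn": [0, 0, 2.269], "hand": 0.5},
  {"delta_pos": [290, 698, -60], "turn": [0, 0, 2.269], "hand": 0.5},
  {"delta_pos": [290, 698, -60], "turn": [0, 0, 2.269], "hand": 0.5},
], squeeze=25)

```text
clock: 1.1
eef_pos: [347.6, -65.1, 165.9]
eef_rot: [3.141, 0.0, 1.794]
wrist_force: [1.5, -0.2, -0.0]
finger_gap: 47.1
```

carry_out([
  {"delta_pos": [98.4, 235.7, -60], "turn": [0, 0, 0.763], "hand": 0.5},
  {"delta_pos": [98.4, 235.7, -60], "turn": [0, 0, 0.763], "hand": 0.5},
  {"delta_pos": [98.4, 235.7, -60], "turn": [0, 0, 0.763], "hand": 0.5},
  {"delta_pos": [98.4, 235.7, -60], "turn": [0, 0, 0.763], "hand": 0.5},
  {"delta_pos": [98.4, 235.7, -60], "turn": [0, 0, 0.763], "hand": 0.5},
  {"delta_pos": [98.4, 235.7, -60], "turn": [0, 0, 0.763], "hand": 0.5},
  {"delta_pos": [98.4, 235.7, -60], "turn": [0, 0, 0.763], "hand": 0.5},
])

```text
clock: 1.98
eef_pos: [445.6, 167.5, 106.3]
eef_rot: [3.141, 0.0, 2.549]
wrist_force: [-1.3, -0.3, -0.2]
finger_gap: 47.0
```

```bash
cat > st.py <<'E'
from h import *
import sys
s=read_state();print(s["clock"],s["eef_pos"],s["eef_rot"],s["joints"],s["finger_gap"],s["wrist_force"])
E
python3 st.py
```

```text
1.975 [445.601 167.512 106.272] [3.141 0.    2.549] [ 0.283  0.25   1.834 -0.     1.057 -0.695] 47.0242369490645 [-1.338 -0.32  -0.17 ]
```

carry_out([
  {"delta_pos": [0, 0, -45], "turn": [0, 0, 0], "hand": 0.5},
  {"delta_pos": [0, 0, -45], "turn": [0, 0, 0], "hand": 0.5},
  {"delta_pos": [0, 0, -45], "turn": [0, 0, 0], "hand": 0.5},
])

```text
clock: 2.35
eef_pos: [446.3, 168.2, 62.4]
eef_rot: [3.141, 0.001, 2.55]
wrist_force: [-0.6, 0.2, -0.4]
finger_gap: 47.2
```

```bash
python3 st.py; python3 - <<'E'
from h import *
t=camera("top")[...,::-1];s=camera("side")[...,::-1]
crop(t,205,205,285,265,9,"pics/f1.png");crop(s,300,200,420,300,6,"pics/f2.png")
E
```

```text
2.35 [446.314 168.174  62.391] [3.141 0.001 2.55 ] [ 0.284  0.318  1.866 -0.     0.956 -0.695] 47.16095510228904 [-0.561  0.234 -0.425]
```

View pics/f2.png

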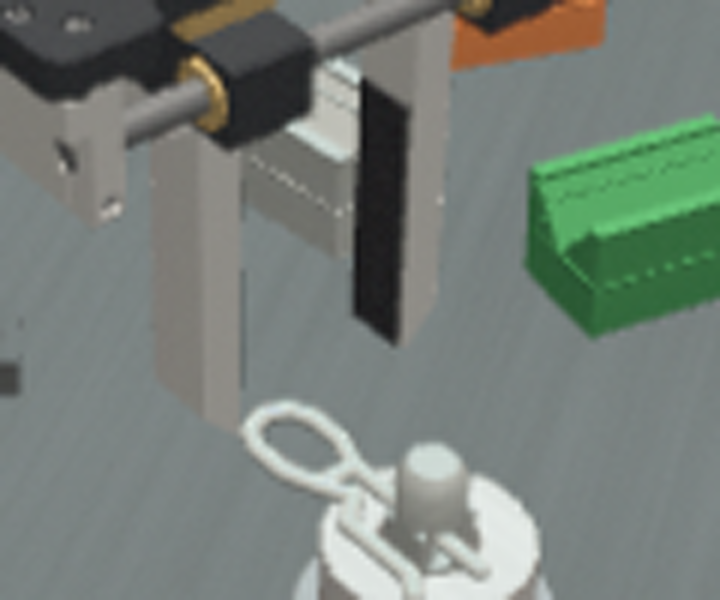

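The open fingers straddle the loop (crop ~(300,440)), and the pads reach down to the tips. Now descend and close.

carry_out([
  {"delta_pos": [0, 2, -10], "turn": [0, 0, 0], "hand": 0.5},
  {"delta_pos": [0, 2, -26.5], "turn": [0, 0, 0], "hand": 0.5},
  {"delta_pos": [0, 2, -26.5], "turn": [0, 0, 0], "hand": 0.5},
  {"delta_pos": [0, 2, -26.5], "turn": [0, 0, 0], "hand": 0.1},
  {"delta_pos": [0, 2, -26.5], "turn": [0, 0, 0], "hand": 0.1},
  {"delta_pos": [0, 2, -26.5], "turn": [0, 0, 0], "hand": 0.1},
  {"delta_pos": [0, 2, -26.5], "turn": [0, 0, 0], "hand": 0.1},
])

```text
clock: 3.32
eef_pos: [445.9, 170.7, 34.6]
eef_rot: [3.141, 0.0, 2.551]
wrist_force: [0.1, 0.1, 0.2]
finger_gap: 22.1
```

```bash
python3 st.py; python3 - <<'E'
from h import *
s=camera("side")[...,::-1]
crop(s,300,200,420,300,6,"pics/g2.png")
E
```

```text
3.325 [445.876 170.659  34.573] [3.141 0.    2.551] [ 0.289  0.367  1.879 -0.     0.894 -0.691] 22.142548147241165 [0.092 0.058 0.213]
```

View pics/g2.png

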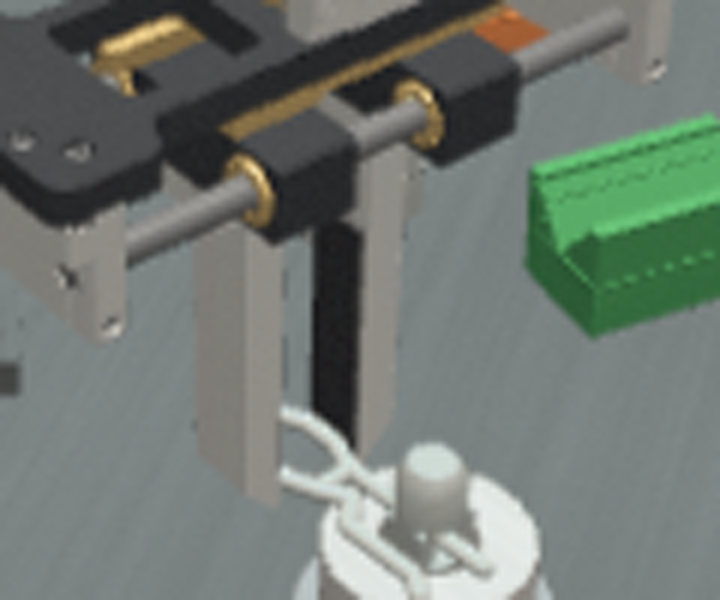

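Gripped at 22 mm. Raise it 1.5 mm and pull 50 mm along the clip's +x.

carry_out([
  {"delta_pos": [0, 0, 1.5], "turn": [0, 0, 0], "hand": 0.1},
  {"delta_pos": [8.3, -5.6, 1.5], "turn": [0, 0, 0], "hand": 0.1},
  {"delta_pos": [16.6, -11.1, 1.5], "turn": [0, 0, 0], "hand": 0.1},
  {"delta_pos": [24.9, -16.7, 1.5], "turn": [0, 0, 0], "hand": 0.1},
  {"delta_pos": [33.2, -22.3, 1.5], "turn": [0, 0, 0], "hand": 0.1},
  {"delta_pos": [41.5, -27.9, 1.5], "turn": [0, 0, 0], "hand": 0.1},
  {"delta_pos": [41.5, -27.9, 1.5], "turn": [0, 0, 0], "hand": 0.1},
  {"delta_pos": [41.5, -27.9, 1.5], "turn": [0, 0, 0], "hand": 0.1},
])

```text
clock: 4.38
eef_pos: [487.1, 142.8, 35.8]
eef_rot: [-3.141, -0.0, 2.551]
wrist_force: [-0.1, 0.9, -0.1]
finger_gap: 22.1
```

```bash
python3 st.py; python3 - <<'E'
from h import *
s=camera("side")[...,::-1];t=camera("top")[...,::-1]
crop(s,280,200,420,310,5,"pics/i2.png");crop(t,205,205,285,265,9,"pics/i1.png")
E
```

```text
4.375 [487.054 142.756  35.803] [-3.141 -0.     2.551] [ 0.213  0.421  1.795  0.     0.926 -0.767] 22.099055674125957 [-0.11   0.903 -0.115]
```

View pics/i2.png

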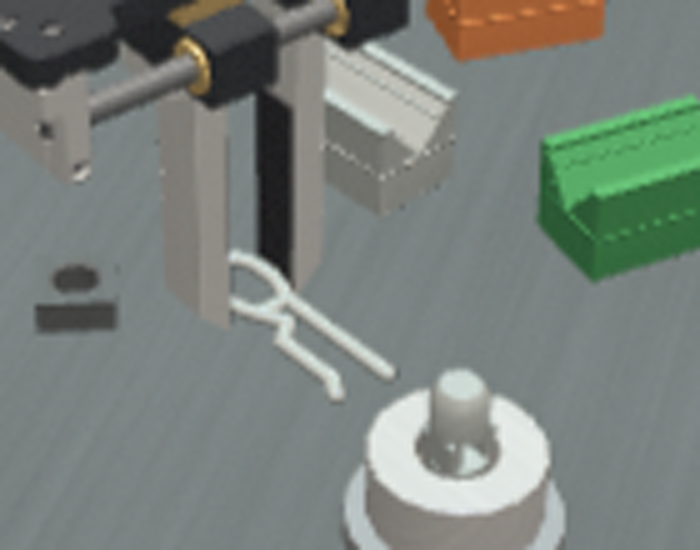

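View pics/i1.png

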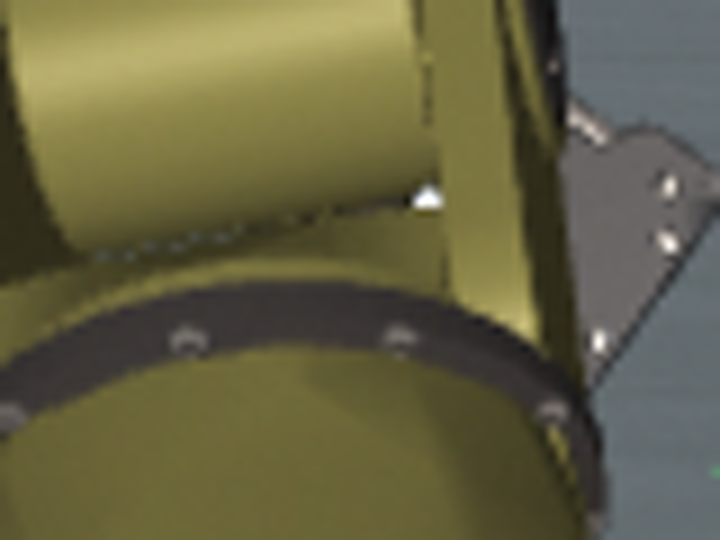

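The clip is out and level, with its straight tip at crop (390,373), and the wheel is still seated around the pin. Now carry it to the strip.

carry_out([
  {"delta_pos": [0, 0, 50], "turn": [0, 0, 0], "hand": 0.1},
  {"delta_pos": [40, -40, 80], "turn": [0, 0, 0.17], "hand": 0.1},
  {"delta_pos": [80, -80, 80], "turn": [0, 0, 0.34], "hand": 0.1},
  {"delta_pos": [120, -125, 80], "turn": [0, 0, 0.51], "hand": 0.1},
  {"delta_pos": [160, -170, 80], "turn": [0, 0, 0.68], "hand": 0.1},
  {"delta_pos": [195, -210, 80], "turn": [0, 0, 0.85], "hand": 0.1},
  {"delta_pos": [217.6, -234.3, 60], "turn": [0, 0, 1.007], "hand": 0.1},
  {"delta_pos": [217.6, -234.3, 20], "turn": [0, 0, 1.007], "hand": 0.1},
])

```text
clock: 5.48
eef_pos: [706.3, -93.5, 55.9]
eef_rot: [-3.14, 0.002, -2.725]
wrist_force: [0.2, -0.3, -0.8]
finger_gap: 21.8
```

carry_out([
  {"delta_pos": [0, 0, 0], "turn": [0, 0, 0], "hand": 0.1},
  {"delta_pos": [0, 0, 0], "turn": [0, 0, 0], "hand": 0.1},
  {"delta_pos": [0, 0, 0], "turn": [0, 0, 0], "hand": 0.1},
])

```text
clock: 5.85
eef_pos: [705.6, -91.3, 58.2]
eef_rot: [-3.14, 0.002, -2.725]
wrist_force: [0.1, -0.1, -0.3]
finger_gap: 22.1
```

```bash
python3 st.py; python3 - <<'E'
from h import *
s=camera("side")[...,::-1];t=camera("top")[...,::-1]
crop(s,210,120,350,230,5,"pics/j2.png");crop(t,310,105,390,165,9,"pics/j1.png")
E
```

```text
5.85 [705.607 -91.292  58.18 ] [-3.14   0.002 -2.725] [-0.18   0.794  1.122  0.     1.223 -2.168] 22.0781008342597 [ 0.127 -0.076 -0.259]
```

View pics/j2.png

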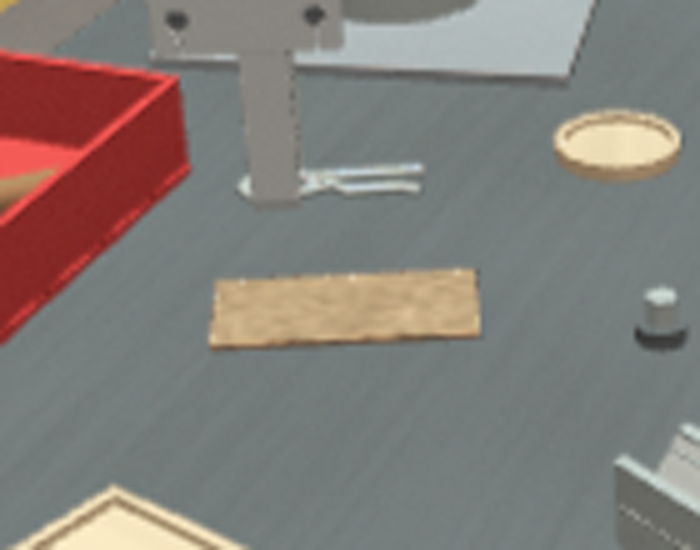

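View pics/j1.png

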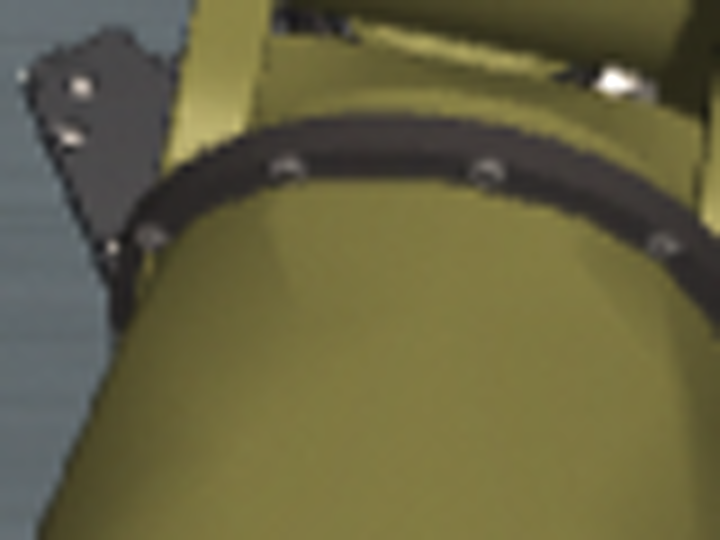

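carry_out([
  {"delta_pos": [-0.8, 0, -35], "turn": [0, 0, 0], "hand": 0.1},
  {"delta_pos": [-0.8, 0, -49], "turn": [0, 0, 0], "hand": 0.1},
  {"delta_pos": [-0.8, 0, -53], "turn": [0, 0, 0], "hand": 0.1},
  {"delta_pos": [-0.8, 0, -53], "turn": [0, 0, 0], "hand": 0.1},
  {"delta_pos": [-0.8, 0, -53], "turn": [0, 0, 0], "hand": 0.1},
])

```text
clock: 6.58
eef_pos: [704.3, -91.6, 4.3]
eef_rot: [-3.141, 0.0, -2.725]
wrist_force: [-5.0, 1.0, 6.5]
finger_gap: 21.8
```

```bash
python3 st.py
```

```text
6.575 [704.314 -91.564   4.341] [-3.141  0.    -2.725] [-0.181  0.855  1.149  0.     1.138 -2.168] 21.810911393895218 [-4.997  1.013  6.459]
```

Light contact with the strip. Release and lift.

carry_out([
  {"delta_pos": [0, 0, 0.6], "turn": [0, 0, 0], "hand": 0.45},
  {"delta_pos": [0, 0, 0.6], "turn": [0, 0, 0], "hand": 0.45},
  {"delta_pos": [0, 0, 0.6], "turn": [0, 0, 0], "hand": 0.45},
  {"delta_pos": [0, 0, 20], "turn": [0, 0, 0], "hand": 0.45},
  {"delta_pos": [0, 0, 60], "turn": [0, 0, 0], "hand": 0.75},
  {"delta_pos": [0, 0, 110], "turn": [0, 0, 0], "hand": 0.75},
  {"delta_pos": [-60, 20, 140], "turn": [0, 0, 0], "hand": 0.75},
  {"delta_pos": [-120, 40, 140], "turn": [0, 0, -0.1], "hand": 0.75},
])

```text
clock: 7.58
eef_pos: [590.6, -53.6, 145.3]
eef_rot: [-3.14, 0.004, -2.827]
wrist_force: [-0.1, -0.7, 0.2]
finger_gap: 70.2
```

```bash
python3 st.py; python3 - <<'E'
from h import *
s=camera("side")[...,::-1]
crop(s,210,120,350,230,5,"pics/k2.png")
E
```

```text
7.575 [590.59  -53.574 145.264] [-3.14   0.004 -2.827] [-0.152  0.445  1.466  0.     1.226 -2.037] 70.20436537423036 [-0.074 -0.73   0.223]
```

View pics/k2.png

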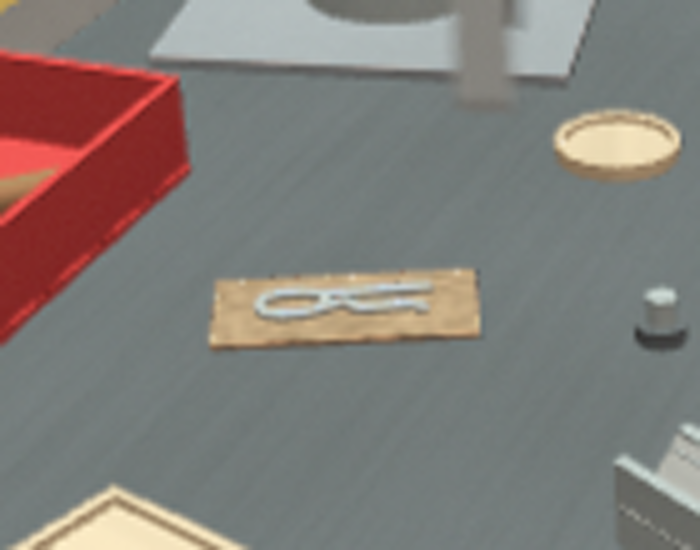

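The clip lies flat on the strip, spanning crop (255–432, 284–320). Next is the wheel.

carry_out([
  {"delta_pos": [-182, 242, 0], "turn": [0, 0, -0.856], "hand": 0.75},
  {"delta_pos": [-182, 242, 0], "turn": [0, 0, -0.856], "hand": 0.75},
  {"delta_pos": [-182, 242, 0], "turn": [0, 0, -0.856], "hand": 0.75},
  {"delta_pos": [-182, 242, 0], "turn": [0, 0, -0.856], "hand": 0.75},
  {"delta_pos": [-182, 242, 0], "turn": [0, 0, -0.856], "hand": 0.75},
  {"delta_pos": [-182, 242, -30], "turn": [0, 0, -0.856], "hand": 0.75},
  {"delta_pos": [-182, 242, -60], "turn": [0, 0, -0.856], "hand": 0.75},
  {"delta_pos": [-182, 242, -60], "turn": [0, 0, -0.856], "hand": 0.75},
])

```text
clock: 8.62
eef_pos: [408.3, 187.9, 81.9]
eef_rot: [-3.139, -0.002, 2.602]
wrist_force: [0.2, -0.2, 0.3]
finger_gap: 70.8
```

carry_out([
  {"delta_pos": [0, 0, 0], "turn": [0, 0, 0], "hand": 0.75},
  {"delta_pos": [0, 0, 0], "turn": [0, 0, 0], "hand": 0.75},
])

```text
clock: 8.88
eef_pos: [409.9, 188.1, 83.8]
eef_rot: [3.14, 0.001, 2.602]
wrist_force: [-0.4, -1.2, 0.3]
finger_gap: 70.6
```

```bash
python3 st.py; python3 - <<'E'
from h import *
print(ray("side",[(371.2,289.5)],36))
s=camera("side")[...,::-1]
crop(s,320,220,440,320,6,"pics/l2.png")
E
```

```text
8.875 [409.896 188.129  83.8  ] [3.14  0.001 2.602] [ 0.349  0.231  1.92   0.     0.988 -0.682] 70.61059172286058 [-0.391 -1.153  0.35 ]
[[407.143 189.554]]
```

View pics/l2.png

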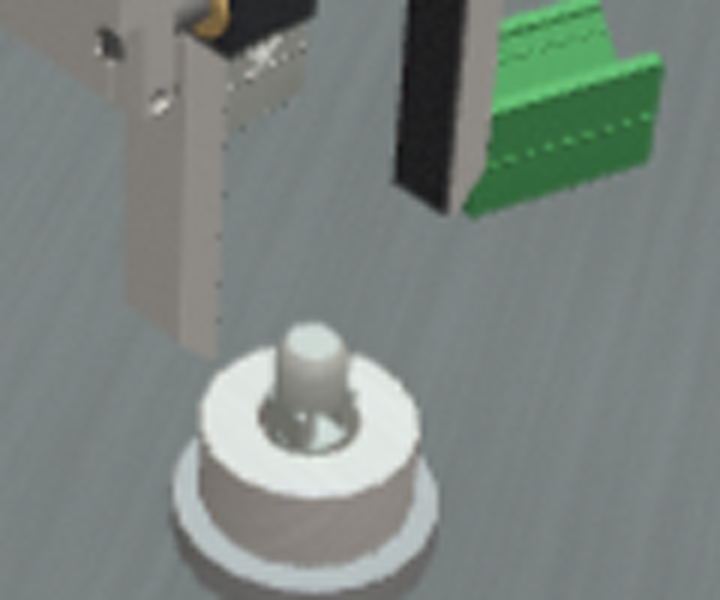

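The wheel sits centred on the pin, with the fingers either side of it. Descend to z≈22, close gently, then lift.

carry_out([
  {"delta_pos": [-1.5, 0.3, -25], "turn": [0, 0, 0], "hand": 0.75},
  {"delta_pos": [-1.5, 0.3, -50], "turn": [0, 0, 0], "hand": 0.75},
  {"delta_pos": [-1.5, 0.3, -61.5], "turn": [0, 0, 0], "hand": 0.75},
  {"delta_pos": [-1.5, 0.3, -61.5], "turn": [0, 0, 0], "hand": 0.75},
  {"delta_pos": [-1.5, 0.3, -61.5], "turn": [0, 0, 0], "hand": 0.45},
  {"delta_pos": [-1.5, 0.3, -61.5], "turn": [0, 0, 0], "hand": 0.45},
  {"delta_pos": [-1.5, 0.3, -61.5], "turn": [0, 0, 0], "hand": 0.45},
  {"delta_pos": [-1.5, 0.3, -61.5], "turn": [0, 0, 0], "hand": 0.45},
], squeeze=25)

```text
clock: 9.93
eef_pos: [408.1, 188.4, 21.7]
eef_rot: [3.141, 0.001, 2.602]
wrist_force: [-2.1, -1.1, 7.1]
finger_gap: 52.3
```

```bash
python3 st.py
```

```text
9.925 [408.11  188.424  21.708] [3.141 0.001 2.602] [ 0.351  0.34   1.961 -0.     0.84  -0.68 ] 52.288188734429355 [-2.059 -1.089  7.083]
```

carry_out([
  {"delta_pos": [0, 0, 5], "turn": [0, 0, 0], "hand": 0.45},
  {"delta_pos": [0, 0, 20], "turn": [0, 0, 0], "hand": 0.45},
  {"delta_pos": [0, 0, 40], "turn": [0, 0, 0], "hand": 0.45},
  {"delta_pos": [0, 0, 65], "turn": [0, 0, 0], "hand": 0.45},
  {"delta_pos": [0, 0, 80], "turn": [0, 0, 0], "hand": 0.45},
  {"delta_pos": [0, 0, 80], "turn": [0, 0, 0], "hand": 0.45},
])

```text
clock: 10.68
eef_pos: [408.2, 188.5, 102.0]
eef_rot: [3.14, 0.001, 2.602]
wrist_force: [-0.0, -0.5, -2.0]
finger_gap: 51.7
```

```bash
python3 st.py; python3 - <<'E'
from h import *
s=camera("side")[...,::-1]
crop(s,320,190,440,320,4.5,"pics/n2.png")
E
```

```text
10.675 [408.174 188.5   102.044] [3.14  0.001 2.602] [ 0.351  0.2    1.909  0.     1.031 -0.68 ] 51.66183369964678 [-0.03  -0.469 -1.958]
```

View pics/n2.png

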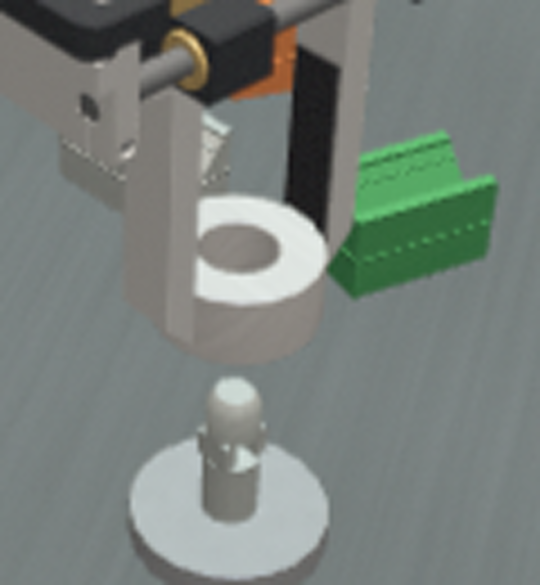

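The wheel is off the pin and level. Over to the large dish.

carry_out([
  {"delta_pos": [50, 12, 5], "turn": [0, 0, 0], "hand": 0.45},
  {"delta_pos": [105, 25, 5], "turn": [0, 0, 0], "hand": 0.45},
  {"delta_pos": [160, 38, 5], "turn": [0, 0, 0], "hand": 0.45},
  {"delta_pos": [205, 49, -10], "turn": [0, 0, 0], "hand": 0.45},
  {"delta_pos": [218.8, 53, -40], "turn": [0, 0, 0], "hand": 0.45},
  {"delta_pos": [218.8, 53, -68], "turn": [0, 0, 0], "hand": 0.45},
  {"delta_pos": [218.8, 53, -68], "turn": [0, 0, 0], "hand": 0.45},
  {"delta_pos": [218.8, 53, -68], "turn": [0, 0, 0], "hand": 0.45},
])

```text
clock: 11.72
eef_pos: [626.8, 241.4, 33.8]
eef_rot: [3.141, 0.0, 2.602]
wrist_force: [-0.2, 0.1, -0.6]
finger_gap: 51.8
```

```bash
python3 st.py; python3 - <<'E'
from h import *
s=camera("side")[...,::-1]
crop(s,160,220,280,330,5,"pics/o2.png")
E
```

```text
11.725 [626.753 241.414  33.771] [3.141 0.    2.602] [ 0.313  0.737  1.283  0.     1.121 -0.718] 51.803175070962574 [-0.249  0.142 -0.616]
```

View pics/o2.png

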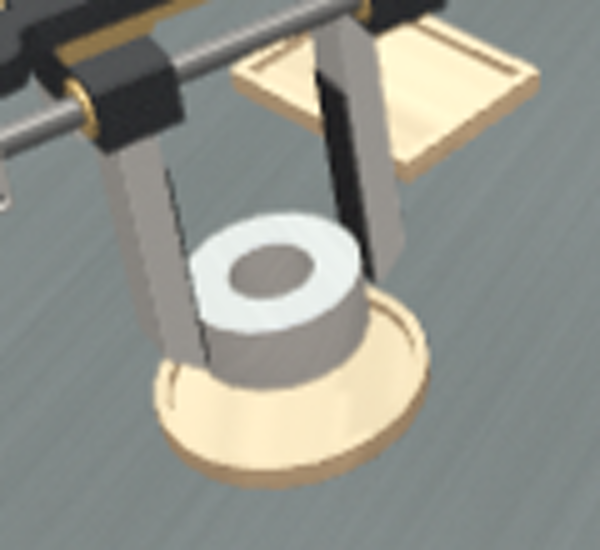

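carry_out([
  {"delta_pos": [0, 0, -12], "turn": [0, 0, 0], "hand": 0.45},
  {"delta_pos": [0, 0, -19.4], "turn": [0, 0, 0], "hand": 0.45},
  {"delta_pos": [0, 0, -19.4], "turn": [0, 0, 0], "hand": 0.45},
  {"delta_pos": [0, 0, -19.4], "turn": [0, 0, 0], "hand": 0.72},
  {"delta_pos": [0, 0, -19.4], "turn": [0, 0, 0], "hand": 0.72},
  {"delta_pos": [0, 0, -19.4], "turn": [0, 0, 0], "hand": 0.72},
  {"delta_pos": [0, 0, 20], "turn": [0, 0, 0], "hand": 0.72},
  {"delta_pos": [0, 0, 70], "turn": [0, 0, 0], "hand": 0.72},
])

```text
clock: 12.78
eef_pos: [626.0, 241.1, 103.1]
eef_rot: [-3.14, -0.001, 2.602]
wrist_force: [0.5, 0.3, 0.1]
finger_gap: 67.5
```

```bash
python3 st.py; python3 - <<'E'
from h import *
s=camera("side")[...,::-1]
crop(s,160,220,280,330,5,"pics/p2.png")
E
```

```text
12.775 [625.964 241.107 103.144] [-3.14  -0.001  2.602] [ 0.313  0.659  1.239 -0.     1.245 -0.718] 67.52907446784516 [0.538 0.285 0.131]
```

View pics/p2.png

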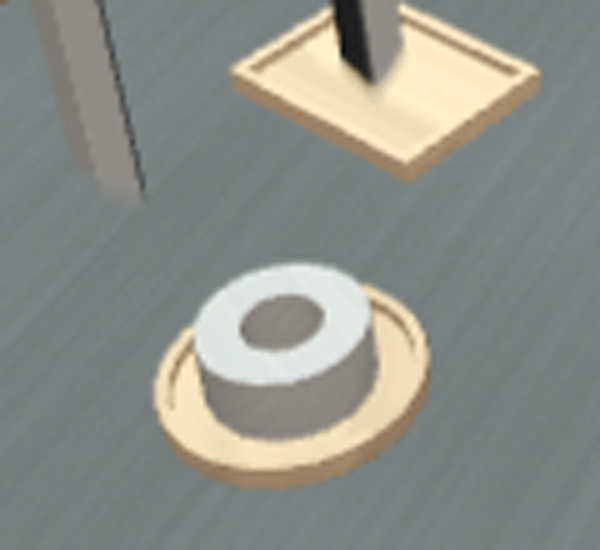

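The wheel is flat inside the rim. Next is the V-block.

carry_out([
  {"delta_pos": [-137.2, -221.6, 0], "turn": [0, 0, 0.035], "hand": 0.65},
  {"delta_pos": [-137.2, -221.6, 0], "turn": [0, 0, 0.035], "hand": 0.65},
  {"delta_pos": [-137.2, -221.6, 0], "turn": [0, 0, 0.035], "hand": 0.65},
  {"delta_pos": [-137.2, -221.6, 0], "turn": [0, 0, 0.035], "hand": 0.65},
  {"delta_pos": [-137.2, -221.6, -20], "turn": [0, 0, 0.035], "hand": 0.65},
  {"delta_pos": [-137.2, -221.6, -50], "turn": [0, 0, 0.035], "hand": 0.65},
  {"delta_pos": [-137.2, -221.6, -50], "turn": [0, 0, 0.035], "hand": 0.65},
  {"delta_pos": [-137.2, -221.6, -50], "turn": [0, 0, 0.035], "hand": 0.65},
])

```text
clock: 13.82
eef_pos: [489.9, 19.9, 54.0]
eef_rot: [3.141, 0.001, 2.637]
wrist_force: [0.9, 0.9, -0.3]
finger_gap: 61.1
```

```bash
python3 st.py; python3 - <<'E'
from h import *
s=camera("side")[...,::-1]
crop(s,300,150,440,260,5,"pics/q2.png")
E
```

```text
13.825 [489.887  19.881  53.966] [3.141 0.001 2.637] [-0.034  0.358  1.834  0.     0.948 -1.101] 61.075726870755126 [ 0.861  0.928 -0.337]
```

View pics/q2.png

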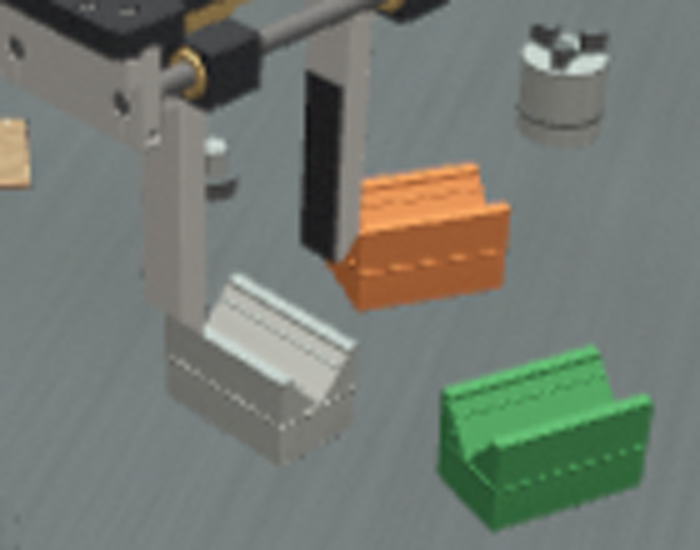

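The uncoloured steel block at crop (265,370) is between the fingers; the orange (430,240) and green (545,430) ones stay clear. Descend and grip.

carry_out([
  {"delta_pos": [-1, -0.4, -20], "turn": [0, 0, 0], "hand": 0.65},
  {"delta_pos": [-1, -0.4, -38], "turn": [0, 0, 0], "hand": 0.65},
  {"delta_pos": [-1, -0.4, -41.5], "turn": [0, 0, 0], "hand": 0.65},
  {"delta_pos": [-1, -0.4, -41.5], "turn": [0, 0, 0], "hand": 0.25},
  {"delta_pos": [-1, -0.4, -41.5], "turn": [0, 0, 0], "hand": 0.25},
  {"delta_pos": [-1, -0.4, -41.5], "turn": [0, 0, 0], "hand": 0.25},
  {"delta_pos": [-1, -0.4, -41.5], "turn": [0, 0, 0], "hand": 0.25},
  {"delta_pos": [-1, -0.4, -41.5], "turn": [0, 0, 0], "hand": 0.25},
], squeeze=45)

```text
clock: 14.88
eef_pos: [488.6, 19.2, 12.2]
eef_rot: [3.141, 0.001, 2.637]
wrist_force: [-2.6, -1.2, 6.4]
finger_gap: 35.7
```

```bash
python3 st.py
```

```text
14.875 [488.639  19.165  12.201] [3.141 0.001 2.637] [-0.036  0.429  1.857 -0.     0.855 -1.101] 35.72135663311717 [-2.644 -1.17   6.403]
```

carry_out([
  {"delta_pos": [0, 0, 30], "turn": [0, 0, 0], "hand": 0.25},
  {"delta_pos": [0, 0, 60], "turn": [0, 0, 0], "hand": 0.25},
  {"delta_pos": [50, 22, 60], "turn": [0, 0, 0.06], "hand": 0.25},
  {"delta_pos": [100, 44, 60], "turn": [0, 0, 0.12], "hand": 0.25},
  {"delta_pos": [150, 66, 60], "turn": [0, 0, 0.18], "hand": 0.25},
  {"delta_pos": [185.8, 81.8, 55], "turn": [0, 0, 0.201], "hand": 0.25},
  {"delta_pos": [185.8, 81.8, 26], "turn": [0, 0, 0.201], "hand": 0.25},
  {"delta_pos": [185.8, 81.8, 26], "turn": [0, 0, 0.201], "hand": 0.25},
])

```text
clock: 15.88
eef_pos: [672.2, 101.1, 34.2]
eef_rot: [-3.139, -0.006, 2.838]
wrist_force: [-0.3, 0.4, -5.5]
finger_gap: 35.5
```

carry_out([
  {"delta_pos": [0, 0, 0], "turn": [0, 0, 0], "hand": 0.25},
  {"delta_pos": [0, 0, 0], "turn": [0, 0, 0], "hand": 0.25},
])

```text
clock: 16.12
eef_pos: [674.6, 101.0, 39.1]
eef_rot: [3.141, 0.002, 2.838]
wrist_force: [-0.6, -0.1, -4.8]
finger_gap: 35.8
```

```bash
python3 st.py; python3 - <<'E'
from h import *
s=camera("side")[...,::-1]
crop(s,180,160,320,270,5,"pics/r2.png")
E
```

```text
16.125 [674.558 100.973  39.08 ] [3.141 0.002 2.838] [ 0.095  0.751  1.244  0.     1.145 -1.172] 35.82906481859208 [-0.569 -0.121 -4.763]
```

View pics/r2.png

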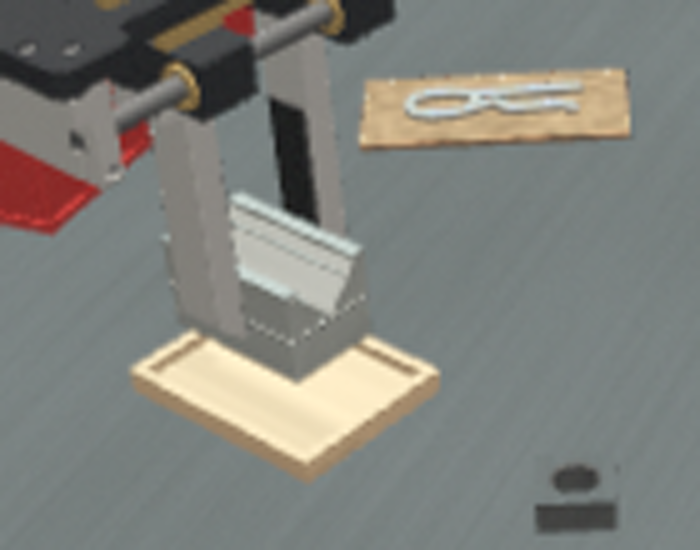

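carry_out([
  {"delta_pos": [0, 0, -14], "turn": [0, 0, 0], "hand": 0.25},
  {"delta_pos": [0, 0, -20], "turn": [0, 0, 0], "hand": 0.25},
  {"delta_pos": [0, 0, -22], "turn": [0, 0, 0], "hand": 0.25},
  {"delta_pos": [0, 0, -22], "turn": [0, 0, 0], "hand": 0.25},
  {"delta_pos": [0, 0, -22], "turn": [0, 0, 0], "hand": 0.25},
])

```text
clock: 16.8
eef_pos: [673.9, 101.1, 16.1]
eef_rot: [-3.141, -0.001, 2.838]
wrist_force: [-7.2, -1.1, 6.7]
finger_gap: 36.0
```

carry_out([
  {"delta_pos": [0, 0, 0], "turn": [0, 0, 0], "hand": 0.6},
  {"delta_pos": [0, 0, 0], "turn": [0, 0, 0], "hand": 0.6},
  {"delta_pos": [0, 0, 0], "turn": [0, 0, 0], "hand": 0.6},
  {"delta_pos": [0, 0, 35], "turn": [0, 0, 0], "hand": 0.6},
  {"delta_pos": [0, 0, 85], "turn": [0, 0, 0], "hand": 0.6},
  {"delta_pos": [-40, -40, 100], "turn": [0, 0, 0], "hand": 0.6},
  {"delta_pos": [-80, -80, 100], "turn": [0, 0, 0], "hand": 0.6},
])

```text
clock: 17.68
eef_pos: [593.7, 20.4, 116.9]
eef_rot: [3.141, 0.003, 2.839]
wrist_force: [2.5, -0.2, 0.4]
finger_gap: 56.3
```

```bash
python3 st.py; python3 - <<'E'
from h import *
s=camera("side")[...,::-1]
crop(s,180,160,320,270,5,"pics/s2.png")
E
```

```text
17.675 [593.678  20.396 116.886] [3.141 0.003 2.839] [-0.027  0.478  1.489 -0.     1.172 -1.295] 56.324866011903396 [ 2.542 -0.242  0.365]
```

View pics/s2.png

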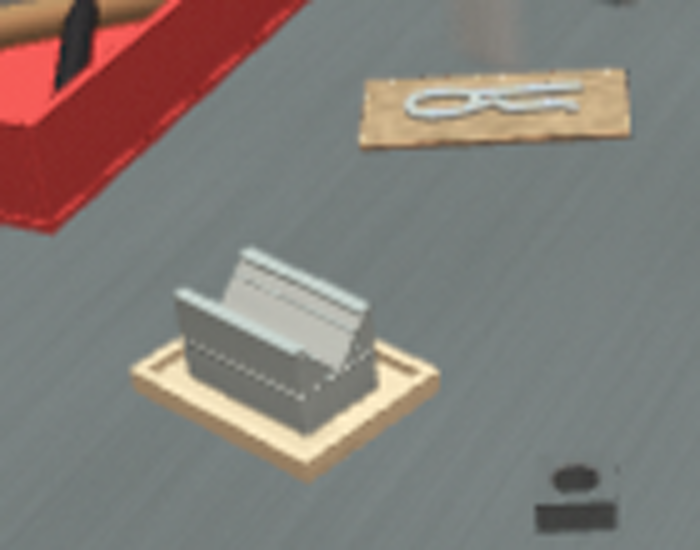

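The V-block is inside the tray, groove up. Last is the chuck.

carry_out([
  {"delta_pos": [-167.2, -239.5, 0], "turn": [0, 0, 0], "hand": 0.65},
  {"delta_pos": [-167.2, -239.5, 0], "turn": [0, 0, 0], "hand": 0.65},
  {"delta_pos": [-167.2, -239.5, 0], "turn": [0, 0, 0], "hand": 0.65},
  {"delta_pos": [-167.2, -239.5, 0], "turn": [0, 0, 0], "hand": 0.65},
  {"delta_pos": [-167.2, -239.5, 0], "turn": [0, 0, 0], "hand": 0.65},
  {"delta_pos": [-167.2, -239.5, -50], "turn": [0, 0, 0], "hand": 0.65},
  {"delta_pos": [-167.2, -239.5, -50], "turn": [0, 0, 0], "hand": 0.65},
  {"delta_pos": [-167.2, -239.5, -50], "turn": [0, 0, 0], "hand": 0.65},
])

```text
clock: 18.73
eef_pos: [427.7, -218.4, 66.8]
eef_rot: [-3.141, 0.001, 2.838]
wrist_force: [0.6, 0.8, 0.2]
finger_gap: 61.3
```

```bash
python3 st.py; python3 - <<'E'
from h import *
s=camera("side")[...,::-1]
crop(s,350,80,470,190,5,"pics/u2.png")
E
```

```text
18.725 [ 427.696 -218.39    66.832] [-3.141  0.001  2.838] [-0.548  0.318  1.854  0.     0.969 -1.816] 61.294064416430295 [0.615 0.845 0.174]
```

View pics/u2.png

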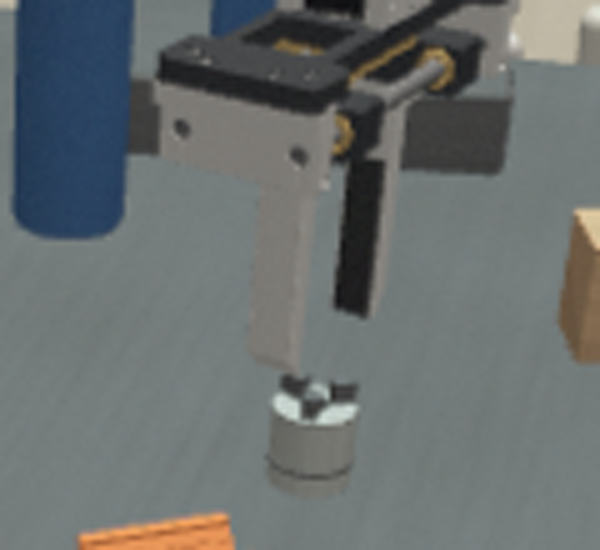

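carry_out([
  {"delta_pos": [-1, -0.6, -25], "turn": [0, 0, 0], "hand": 0.65},
  {"delta_pos": [-1, -0.6, -48], "turn": [0, 0, 0], "hand": 0.65},
  {"delta_pos": [-1, -0.6, -54.5], "turn": [0, 0, 0], "hand": 0.65},
  {"delta_pos": [-1, -0.6, -54.5], "turn": [0, 0, 0], "hand": 0.25},
  {"delta_pos": [-1, -0.6, -54.5], "turn": [0, 0, 0], "hand": 0.25},
  {"delta_pos": [-1, -0.6, -54.5], "turn": [0, 0, 0], "hand": 0.25},
  {"delta_pos": [-1, -0.6, -54.5], "turn": [0, 0, 0], "hand": 0.25},
  {"delta_pos": [-1, -0.6, -54.5], "turn": [0, 0, 0], "hand": 0.25},
], squeeze=40)

```text
clock: 19.77
eef_pos: [426.4, -219.3, 11.9]
eef_rot: [-3.141, 0.001, 2.838]
wrist_force: [-1.6, 0.2, 7.3]
finger_gap: 35.5
```

```bash
python3 st.py; python3 - <<'E'
from h import *
s=camera("side")[...,::-1]
crop(s,350,80,470,190,5,"pics/v2.png")
E
```

```text
19.775 [ 426.403 -219.29    11.861] [-3.141  0.001  2.838] [-0.551  0.412  1.884 -0.     0.844 -1.818] 35.52448491960037 [-1.587  0.204  7.313]
```

View pics/v2.png

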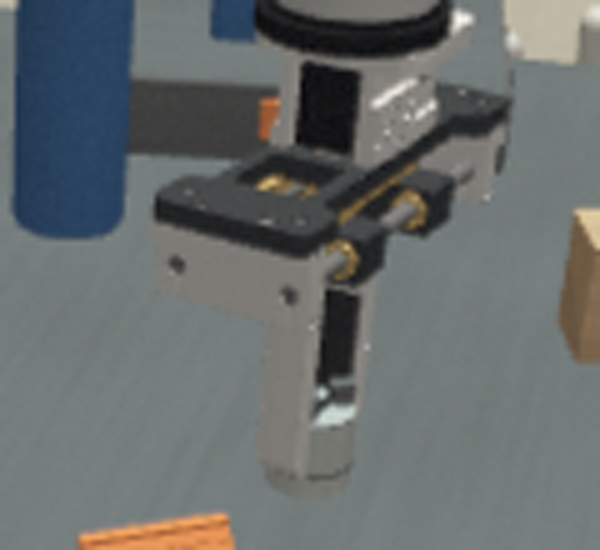

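```bash
python3 - <<'E'
from h import *
print(ray("side",[(353,120),(375,122),(364,127)],0))
E
```

```text
[[ 631.665 -471.613]
 [ 571.328 -476.754]
 [ 590.454 -435.167]]
```

carry_out([
  {"delta_pos": [0, 0, 30], "turn": [0, 0, 0], "hand": 0.25},
  {"delta_pos": [10, -3, 60], "turn": [0, 0, -0.1], "hand": 0.25},
  {"delta_pos": [60, -18, 65], "turn": [0, 0, -0.25], "hand": 0.25},
  {"delta_pos": [110, -33, 65], "turn": [0, 0, -0.4], "hand": 0.25},
  {"delta_pos": [160, -48, 65], "turn": [0, 0, -0.55], "hand": 0.25},
  {"delta_pos": [198.4, -59.3, 55], "turn": [0, 0, -0.6], "hand": 0.25},
  {"delta_pos": [198.4, -59.3, 24], "turn": [0, 0, -0.6], "hand": 0.25},
  {"delta_pos": [198.4, -59.3, 24], "turn": [0, 0, -0.6], "hand": 0.25},
])

```text
clock: 20.82
eef_pos: [622.9, -277.4, 32.1]
eef_rot: [-3.139, -0.005, 2.238]
wrist_force: [0.2, 0.6, -2.1]
finger_gap: 35.4
```

carry_out([
  {"delta_pos": [0, 0, 0], "turn": [0, 0, 0], "hand": 0.25},
  {"delta_pos": [0, 0, 0], "turn": [0, 0, 0], "hand": 0.25},
  {"delta_pos": [0, 0, 0], "turn": [0, 0, 0], "hand": 0.25},
])

```text
clock: 21.2
eef_pos: [624.6, -278.5, 36.2]
eef_rot: [3.141, 0.001, 2.238]
wrist_force: [0.2, 1.4, -1.8]
finger_gap: 35.2
```

```bash
python3 st.py; python3 - <<'E'
from h import *
s=camera("side")[...,::-1]
crop(s,280,80,400,180,6,"pics/w2.png")
E
```

```text
21.2 [ 624.572 -278.475   36.188] [3.141 0.001 2.238] [-0.473  0.759  1.238 -0.     1.143 -1.14 ] 35.229511006026684 [ 0.183  1.354 -1.767]
```

View pics/w2.png

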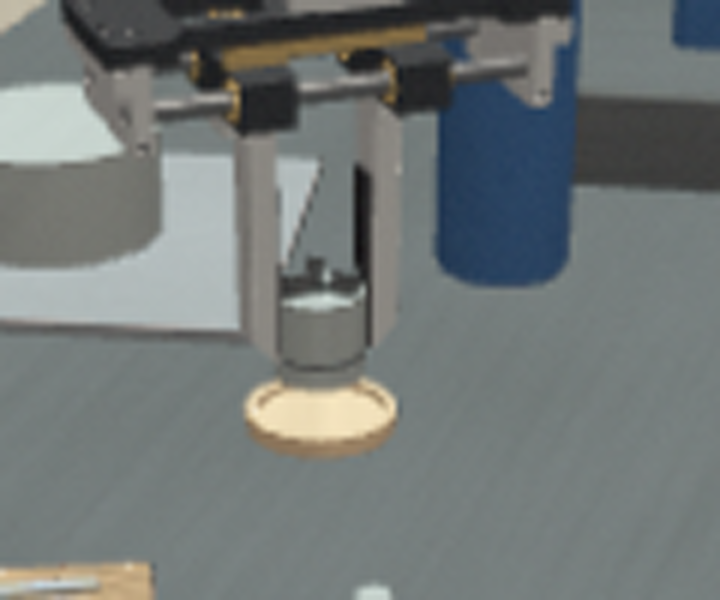

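The chuck is upright and centred over the small dish. Lower it 20 mm, release, then retreat high and back.

carry_out([
  {"delta_pos": [0, 0, -12], "turn": [0, 0, 0], "hand": 0.25},
  {"delta_pos": [0, 0, -18], "turn": [0, 0, 0], "hand": 0.25},
  {"delta_pos": [0, 0, -20], "turn": [0, 0, 0], "hand": 0.25},
  {"delta_pos": [0, 0, -20], "turn": [0, 0, 0], "hand": 0.25},
  {"delta_pos": [0, 0, -20], "turn": [0, 0, 0], "hand": 0.25},
])

```text
clock: 21.88
eef_pos: [624.1, -278.2, 15.6]
eef_rot: [-3.141, -0.001, 2.238]
wrist_force: [-7.2, 2.8, 9.1]
finger_gap: 35.4
```

carry_out([
  {"delta_pos": [0, 0, 0], "turn": [0, 0, 0], "hand": 0.6},
  {"delta_pos": [0, 0, 0], "turn": [0, 0, 0], "hand": 0.6},
  {"delta_pos": [0, 0, 0], "turn": [0, 0, 0], "hand": 0.6},
  {"delta_pos": [0, 0, 30], "turn": [0, 0, 0], "hand": 0.6},
  {"delta_pos": [0, 0, 80], "turn": [0, 0, 0], "hand": 0.6},
  {"delta_pos": [-40, 0, 120], "turn": [0, 0, 0], "hand": 0.6},
  {"delta_pos": [-100, 0, 150], "turn": [0, 0, 0], "hand": 0.6},
  {"delta_pos": [-150, 0, 160], "turn": [0, 0, 0], "hand": 0.6},
])

```text
clock: 22.88
eef_pos: [473.1, -278.4, 176.6]
eef_rot: [3.141, 0.002, 2.238]
wrist_force: [-0.2, -0.8, 1.3]
finger_gap: 56.4
```

carry_out([
  {"delta_pos": [-60, -40, 0], "turn": [0, 0, 0], "hand": 0.6},
  {"delta_pos": [-120, -80, 0], "turn": [0, 0, 0], "hand": 0.6},
  {"delta_pos": [-170, -120, 0], "turn": [0, 0, 0], "hand": 0.6},
  {"delta_pos": [-200, -150, 0], "turn": [0, 0, 0], "hand": 0.6},
  {"delta_pos": [-200, -150, 0], "turn": [0, 0, 0], "hand": 0.6},
  {"delta_pos": [-200, -150, 0], "turn": [0, 0, 0], "hand": 0.6},
])

```text
clock: 23.62
eef_pos: [274.5, -428.1, 175.0]
eef_rot: [3.141, -0.0, 2.237]
wrist_force: [-0.0, 0.2, -0.7]
finger_gap: 56.5
```

```bash
python3 st.py; python3 - <<'E'
from h import *
t=camera("top")[...,::-1];s=camera("side")[...,::-1]
cv2.imwrite("pics/topE.png",t)
crop(t,190,110,450,200,3,"pics/x1.png");crop(s,180,120,440,330,2.8,"pics/x2.png")
E
```

```text
23.625 [ 274.546 -428.077  174.97 ] [ 3.141 -0.     2.237] [-1.073  0.236  1.676  0.     1.23  -1.739] 56.51558053341689 [-0.015  0.195 -0.652]
```

View pics/x1.png

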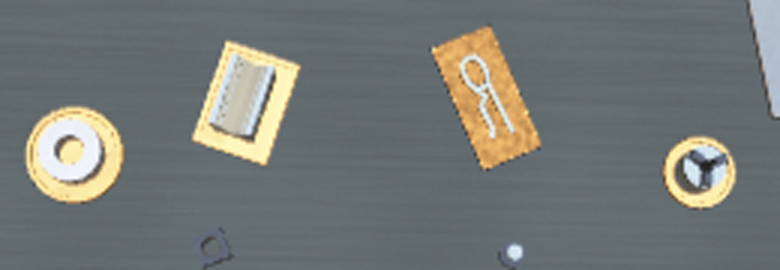

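View pics/x2.png

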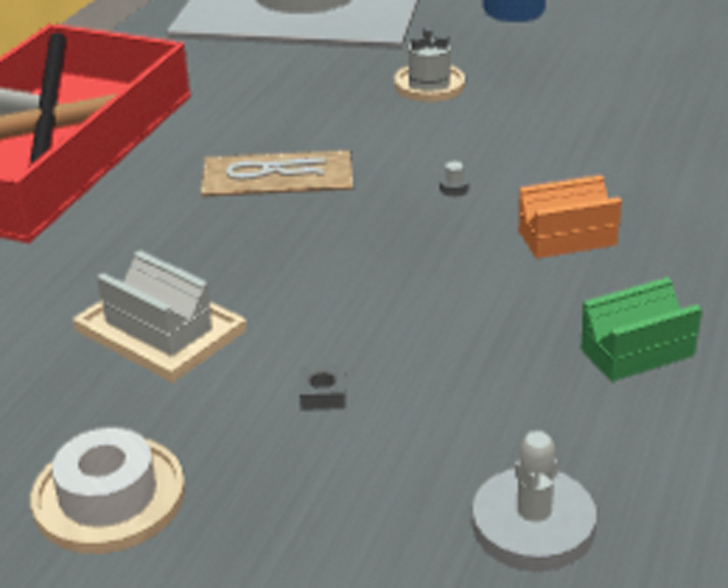

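All four pieces look right in both views. One numeric check, then hand in.

```bash
python3 - <<'E'
from h import *
t=cv2.imread("pics/topE.png")
b=(t.min(2)>150).astype(np.uint8)*255
def c(x0,y0,x1,y1,z):
    m=np.zeros_like(b);m[y0:y1,x0:x1]=b[y0:y1,x0:x1]
    p=ray("top",np.argwhere(m)[:,::-1],z).astype(np.float32);return cv2.minAreaRect(p)
print("wheel",c(200,145,228,172,28),"dish 627,241.5")
print("vb",c(255,124,285,160,40),"tray 674.4,101, 162.6")
print("clip",c(336,118,368,164,6.5),"strip 685.5,-100.1, 24.1")
print("chuck",c(412,152,436,180,40),"dish 624.8,-278.6")
E
```

```text
wheel ((630.2700805664062, 239.9207763671875), (61.845455169677734, 65.96696472167969), 1.447191834449768) dish 627,241.5
vb ((667.8286743164062, 99.03398132324219), (61.46894073486328, 84.2292251586914), 73.32617950439453) tray 674.4,101, 162.6
clip ((690.0634155273438, -105.681396484375), (74.50572967529297, 36.169742584228516), 24.80754280090332) strip 685.5,-100.1, 24.1
chuck ((619.482666015625, -271.29412841796875), (54.99370574951172, 52.89910125732422), 45.562625885009766) dish 624.8,-278.6
```

The mask took in bright plywood, since the sizes come out too large. Repeat it, limited to unsaturated pixels.

```bash
python3 - <<'E'
from h import *
t=cv2.imread("pics/topE.png");h=cv2.cvtColor(t,cv2.COLOR_BGR2HSV)
b=((h[...,2]>150)&(h[...,1]<45)).astype(np.uint8)*255
def c(x0,y0,x1,y1,z):
    m=np.zeros_like(b);m[y0:y1,x0:x1]=b[y0:y1,x0:x1]
    k,_=cv2.findContours(m,cv2.RETR_EXTERNAL,cv2.CHAIN_APPROX_NONE)
    k=np.vstack([q for q in k if len(q)>4])[:,0]
    r=cv2.minAreaRect(ray("top",k,z).astype(np.float32));return np.round(np.r_[r[0],r[1],r[2]],1)
print("wheel",c(200,145,228,172,28),"dish 627,241.5")
print("vb",c(255,124,285,160,40),"tray 674.4,101, 162.6")
print("clip",c(336,118,368,164,6.5),"strip 685.5,-100.1, 24.1")
print("chuck",c(412,152,436,180,40),"dish 624.8,-278.6")
E
```

```text
wheel [627.8 241.1  51.9  48.5   2.4] dish 627,241.5
vb [672.4 102.6  37.4  61.5  72.6] tray 674.4,101, 162.6
clip [686.1 -98.4  70.9  20.8  23.3] strip 685.5,-100.1, 24.1
chuck [ 624.8 -275.2   33.2   33.    81.8] dish 624.8,-278.6
```

All pieces are within about 3.5 mm of their holders' centres, and the sizes now match.

```bash
python3 -c "
from cell import *
print(sign_off())"
```

```text
the job is handed in; nothing more can be done
None
```

I put all four pieces in their places and handed the job in at about 23.7 s on the robot's clock; sign-off gives no verdict.

- **Order:** I pulled the clip 50 mm out of the pin, with the wheel still seated in the picture taken then, and laid it on the strip. The wheel went into the large dish, the V-block into the oblong tray groove up, and the chuck into the small dish.
- **Leave-alones:** I did not touch the green and orange look-alikes.
- **Last check:** Measured from the top view, the offsets from the holder centres were:

| Piece | Offset from holder centre | Angle off holder |
|---|---|---|
| Wheel | about 1 mm | – |
| V-block | about 2.6 mm | under 1° |
| Clip | about 2 mm | about 1° |
| Chuck | about 3.5 mm | – |

- **Uprightness:** In both final views each piece looks flat or upright. The wheel, chuck and V-block look down inside their rims and the clip lies flat on the strip. I judged this by eye and did not measure the heights.
- **What disagreed:** My first numeric check was wrong because its mask took in bright plywood. I repeated it limited to unsaturated pixels, and the sizes then matched.
- **Camera views:** The two cameras differed by up to about 3 mm on the arbor, against a 2 mm calibration.

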